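# Close the board test fixture and bring up the level

## Robot

A 6-joint arm with a two-finger parallel gripper is mounted at the origin on the work surface. World frame = base frame: x ahead of the robot, y to its left, z up, the work surface at z = 0. Lengths are in mm, angles in rad, forces in N, time in s.
With the tool pointing down it reaches from about 250 to 775 mm from the base axis. Payload 4 kg.
Tool frame: the origin (TCP) lies at the centre of the arm's flange, where the gripper is bolted on; the fingertips stand 173 mm ahead of it and the grasp point (between the pads) lies 155 mm ahead of it (env.grasp_offset is the distance from the TCP to the grasp point, in mm); x points along the fingers, y is the direction in which the jaws open and shut, and the axes are right-handed (so a half turn about x gives the same grasp; the last joint's range is limited). The gripper opens to 85 mm and grips with 20 to 120 N. Pads are 22 mm wide; open, the fingers measure 114 mm over their backs; the gripper's body (76 mm by 85 mm) begins 54 mm behind the grasp point. The pads swing forward as they close: fully open they stand 13 mm farther back than shut.
Start: joints at [1.172, 0.087, 1.371, -0, 1.684, -0.103], TCP at [160.33, 526.112, 404.741] pointing down, gripper open.
Joint ranges: [-3.1, 3.1], [-0.76, 2.03], [0.27, 2.55], [-1.08, 4.22], [0.17, 2.65], [-2.57, 2.57]. Speed limits (rad/s): [2.79, 2.79, 3.14, 3.14, 3.14, 3.14].

## Interface

Orientations are given as a 3x3 rotation matrix whose columns are the frame's x, y, z axes.
In Python, from station import status, vision, env gives the robot as it stands.
- The arm moves only by the tool play_rows, never from a script. Its argument "increments" is a list of rows, each a list of 4 numbers: the shift along the tool's x, y, z normalised to -1 to 1, where 1 is 0.05 m, then the turn about the tool's x normalised to -1 to 1, where 1 is 0.1 rad. In form: [[dx, dy, dz, spin], ...]. A call has 1 to 12 rows; each row shifts and turns the pose as measured when the row begins, along the tool's axes as they then stand; what a row does not reach is not made up. A row lasts 1/10 s, in which the tool goes at most 50 mm and 8.59 degrees, less where a joint would pass 70% of its speed; a pose out of reach is approached as far as the arm can. A call with a number of a shift or a turn outside -1 to 1 is refused whole. A call with a gripper value outside its range is refused whole. "gripper" is the closure, from 0 (fully open) to 1 (shut), set as the call begins (left out, the last holds). The fingers move at their own pace and stop on an object; the grip force is fixed at half the most. Time passes only in rows, so rows that do not move let the fingers close. It gives the time, the measured TCP pose, the force and the opening at its end, in the units of the state.
- status.get_obs(): the state, without advancing time (a new reading comes with each control period).
- vision.camera(name): name is "side" or "top" or "wrist"; returns (picture, depth): 420x560x3 uint8, red, green, blue; 420x560 float32, mm along the optical axis (not along the pixel's ray), 0 where there is no reading.
- vision.camera_model(name): a dict with "fx", "fy", "cx", "cy" (pixels), "extrinsics" (4x4, takes a point from camera to world coordinates). Camera axes: x right, y up, looking along -z (the intrinsics and any distortion apply to the point x, -y, -z); pixel columns grow to the right and rows downward; lengths in mm; the calibration is good to about 2 mm. A picture is of the moment at which its call begins: read the wrist's pose just before it. camera_model takes no time and is no camera call; for the wrist camera it gives the pose at the moment of the call.
- env.hand_in(): hands the job in, once; it reports no verdict.
Trained networks look in the newest picture that a camera, given by its name, has taken for a name from the list of things; names that differ only in an ending like _2 or _b are one class to them, and where a whole thing is asked for, a point or a joint stands for the part that bears it (a point fixed in the world has none). Each returns a list of dicts, best first, with "confidence" (0 to 1); they miss things now and then, are a little off and sometimes report something else, mostly with a low value. They report only what shows in the picture. A call takes as long as a camera call. They do not tell look-alikes from the thing itself.
- vision.recognise(camera, label): "rect" ([centre column, centre row, width, height] in pixels, round what is visible of it).
- vision.place_of(camera, label): "pixel" ([column, row] in pixels: a listed point, or the origin of a listed thing).
The state is a dict: "clock": time; "joint_positions": joint angles; "joint_vel": joint speeds; "effort": joint torques, N m; "tcp_pos": TCP position; "ee_rot": TCP orientation; "wrist_force": force on the tool from outside, world axes, zero at the start; "moment": the same for the moment, N m; "opening": finger opening in mm.
Only numpy, scipy, OpenCV 4.12 (cv2) and the standard library are available. Lean on these libraries where they do the work, as an engineer would, in place of code of your own. Each camera call takes 0.05 s, during which the arm holds its last target.

## Task

Close the board test fixture: squeeze the release button in the lever's grip, swing the lever fully down with the button held in, and let go so that the button springs out and locks it. Then, on the box beside it, turn the small inner knob clockwise until its nose points at the raised rib, without turning the ring under it, and let go. Leave the handset, bottle, mug and screwdriver where they are.

Things in the scene. Friction and masses are not known exactly. Their poses are not given: they have to be found in the camera images.
- fixture: board test fixture, fixed to the bench: grey base plate 240 x 240 x 18 mm, with a column (50 x 150 mm, top at z 133 mm) along its near side, a circuit board on a nest on the left and a lever on the right. Origin: centre of the underside; x points from the column towards the far side, where the lever's grip points, y to the left, z up
- lever_pivot (a point): middle of the lever's hinge, 100 mm above the bench; axes as the fixture's. The hinge axis is this point's y axis, and the lever swings in its x-z plane, always on the +x side of the hinge, about 90 mm to the right of the board press. A steel quadrant with ratchet teeth stands close on its right, within 85 mm of the hinge. The lever is 192 mm long from hinge to end
- light_bar (a point): point on the underside of the fixture's light bar straight above the lever's plane, 250 mm above the bench, 170 mm beyond the hinge; the bar (30 mm in x, 240 mm in y, 18 mm thick) runs along the fixture's y from y -120 to +120 mm, rigidly held by a post at the far left end. The lowered grip ends up almost below it, so a gripper pointing straight down does not fit there: lean the gripper's back towards the column by 25 to 45 degrees
- grip_mid (a point): centre of the lever's black rubber grip, 145 mm from the hinge; x points along the lever to its free end, y is the hinge axis (fixture's left), z is square to the lever, upwards. The grip is 94 mm long (x, from 98 to 192 mm from the hinge), 24 mm wide (y) and 28 mm thick (z); a steel collar 32 mm wide and 34 mm thick closes its inner end. Pinch it across y, from above
- button_face (a point): centre of the outer face of the release button: a plain aluminium bar 60 mm long (x) and 16 mm tall (z) in the right-hand (-y) side of the grip, half-way along and half-way up it. It stands 10 mm out of the grip when free, 2 mm when fully in, so button and grip together measure 34 mm across, or 26 mm with it pressed. Axes as grip_mid
- lever (a joint): lever angle in rad: 0 is 50 degrees above level, growing as it swings down, 0.75 is the bottom stop (7 degrees above level). It carries the board press down with it. Freed by the button, it takes about 1 to 5 N at the grip and stays where it is left. With the button out it can only play within its slot of the ratchet: from 0 to about 0.2 at the top, about 0.35 and 0.5 half-way, and from 0.66 to 0.75 at the bottom
- release (a joint): travel of the release button in m: 0 out (pawl engaged), 0.008 fully in. It is sprung: 10 N to start, 14 N fully in; a travel of more than 0.005 lifts the pawl clear of the teeth and frees the lever; let go, it springs out unless the pawl stands on a tooth
- levelbox: grey box 150 x 160 mm, 60 mm high, fixed to the bench, with two concentric knobs in the middle of its top. Origin: centre of the underside; x points to the side with the rib, z up. The rib is a raised black bar 26 mm long, 6 mm wide and 6 mm high on the top, lying along x from 40 to 66 mm from the knob's axis
- knob_grip (a point): point on the axis of the inner knob, at the height to grip it, 106 mm above the bench; x points along the knob's nose, z up. The inner knob is a black upright wing, 53 mm long (x, from -24 to +29 mm, where it ends in a pointed nose), 15 mm thick (y) and 32 mm tall, from 87 to 119 mm above the bench, with a white line on top towards the nose. Under it is a round foot, 40 mm across, at 81 to 87 mm, which turns with it
- knob (a joint): inner knob's angle in rad: 0 when the nose points exactly at the rib, negative when the nose stands counter-clockwise of it (seen from above); turning clockwise raises it. Stops at -1.5 and 1.5. It stays where it is left and takes 0.03 N m to turn
- ring (a joint): angle of the outer ring in rad, growing clockwise; it turns freely on its own and must be left as it is
- ring_mark (a point): white tick on top of the outer ring, 30 mm from the axis. The ring is a knurled grey disc 68 mm across, its top 79 mm above the bench
- handset_mid (a point): middle of a black hand-held radio lying on the bench, body 130 x 58 x 36 mm with a 100 mm aerial; to be left alone
- spray: white bottle with a blue cap, 64 mm across, 190 mm tall, standing; origin at its underside; to be left alone
- mug: white mug, 80 mm across, 95 mm tall; origin at its underside; to be left alone
- driver_grip (a point): handle of a screwdriver 200 mm long lying on the bench; to be left alone
Not all that is in view belongs to the job. What is shaped like the levelbox but brown or purple is not meant.

How it is judged:
By the outcome, as a careful person would: the job done as asked, in the order asked, and still so for the second after the job is handed in, with the robot touching nothing.
It also fails if it takes over 54 s, if anything falls off the work surface, if the arm or the gripper's body presses on something with over 40 N, if the wrist force passes 120 N, or if a joint passes its speed limit or range.

## Working session

There is one attempt and no reset: what is moved stays moved. The work goes in short steps, Python scripts to look and compute and a tool call to move; the robot and the scene stay as the last step left them, time stands still between calls to the robot, and variables do not carry over. Pictures are saved under pics/ and viewed, and the job is handed in when it is done.

Besides the shell and the picture viewer there is one more tool, called after "Request:" as a command line: name --pt "numbers of a row" for each row, then --argument value for the rest. play_rows: Moves the arm, as the interface text tells. Its arguments: {"type":"object","properties":{"increments":{"type":"array","items":{"type":"array","items":{"type":"number"}}},"gripper":{"type":"number"}},"required":["increments"]}

```bash
mkdir -p pics; ls; cat > h.py <<'E'
import numpy as np, cv2
from station import status, vision, env
def snap(cam,name):
    m=vision.camera_model(cam); p,d=vision.camera(cam)
    cv2.imwrite(f'pics/{name}.png',cv2.cvtColor(p,cv2.COLOR_RGB2BGR)); np.save(f'pics/{name}.npy',d)
    import pickle; pickle.dump(m,open(f'pics/{name}.pkl','wb'))
    return p,d,m
def w(m,u,v,d):
    c=np.array([(u-m['cx'])/m['fx']*d,-(v-m['cy'])/m['fy']*d,-d,1]); return (np.array(m['extrinsics'])@c)[:3]
def wz(m,u,v,z):
    E=np.array(m['extrinsics']); o=E[:3,3]; r=E[:3,:3]@np.array([(u-m['cx'])/m['fx'],-(v-m['cy'])/m['fy'],-1]); return o+r*(z-o[2])/r[2]
def proj(m,P):
    E=np.array(m['extrinsics']); c=E[:3,:3].T@(np.array(P)-E[:3,3]); return np.array([m['cx']+m['fx']*c[0]/-c[2], m['cy']-m['fy']*c[1]/-c[2]])
E
python3 - <<'E'
from h import *
np.set_printoptions(precision=1,suppress=True)
for c in ['top','side']:
    p,d,m=snap(c,c+'0'); print(c,m)
    for l in ['fixture','lever_pivot','light_bar','grip_mid','button_face','levelbox','knob_grip','ring_mark','handset_mid','spray','mug','driver_grip']:
        r=vision.place_of(c,l)
        print(l,[(np.round(x['pixel'],1).tolist(),round(x['confidence'],2)) for x in r[:3]])
print(status.get_obs())
E
```

```text
pics
top {'fx': 418.8832425404294, 'fy': 418.8832425404294, 'cx': 278.4105667098355, 'cy': 210.56853861140576, 'extrinsics': array([[  -0. ,    1. ,   -0.1,  503.9],
       [  -1. ,   -0. ,    0. ,   11.3],
       [   0. ,    0.1,    1. , 1322.7],
       [   0. ,    0. ,    0. ,    1. ]])}
fixture [([318.1, 232.5], 0.63)]
lever_pivot [([345.5, 269.4], 0.9), ([363.7, 240.0], 0.47), ([401.9, 269.4], 0.15)]
light_bar [([373.1, 212.3], 0.72)]
grip_mid [([360.6, 239.3], 0.66)]
button_face [([370.3, 239.9], 0.63)]
levelbox [([197.8, 143.9], 0.78), ([230.6, 214.2], 0.61), ([214.3, 286.4], 0.61)]
knob_grip [([227.7, 212.2], 0.66), ([191.4, 137.1], 0.53), ([209.2, 294.6], 0.46)]
ring_mark [([223.1, 219.2], 0.73), ([192.5, 145.6], 0.73), ([207.8, 298.0], 0.53)]
handset_mid [([400.3, 268.9], 0.8)]
spray [([137.7, 193.1], 0.86), ([231.4, 212.5], 0.3), ([134.3, 277.5], 0.16)]
mug [([134.2, 274.3], 0.91), ([133.5, 197.5], 0.57)]
driver_grip [([296.3, 148.6], 0.78), ([318.0, 231.7], 0.71)]
side {'fx': 457.89851901741355, 'fy': 457.89851901741355, 'cx': 282.8036492167099, 'cy': 215.77014834207586, '
[... 561 characters left out ...]
, 244.8], 0.6), ([244.9, 217.5], 0.55)]
handset_mid [([326.3, 391.3], 0.8), ([257.6, 212.7], 0.53)]
spray [([222.3, 185.8], 0.85), ([321.7, 280.4], 0.44), ([316.4, 274.6], 0.17)]
mug [([165.8, 212.5], 0.86)]
driver_grip [([225.1, 187.9], 0.74), ([350.5, 241.2], 0.63)]
{'clock': 1.3, 'joint_positions': array([ 1.2,  0.1,  1.4,  0. ,  1.7, -0.1]), 'joint_vel': array([ 0.,  0., -0., -0.,  0.,  0.]), 'effort': array([ -0. , -35.2, -31.3,  -0. ,   0. ,   0. ]), 'tcp_pos': array([160.3, 526.1, 404.7]), 'ee_rot': array([[ 0. ,  0.3,  1. ],
       [ 0. ,  1. , -0.3],
       [-1. ,  0. , -0. ]]), 'wrist_force': array([ 0.7,  0.6, -0.2]), 'moment': array([ 0., -0., -0.]), 'opening': 85.38129785932037}
```

View pics/top0.png

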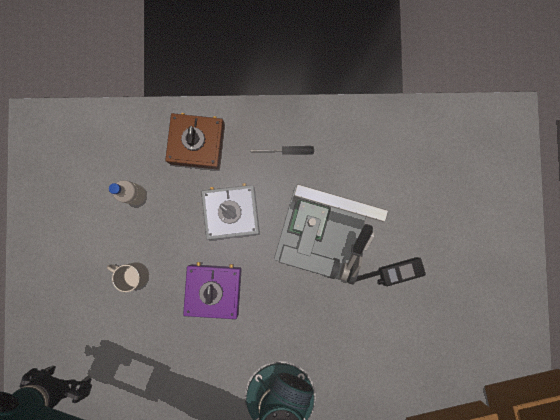

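View pics/side0.png

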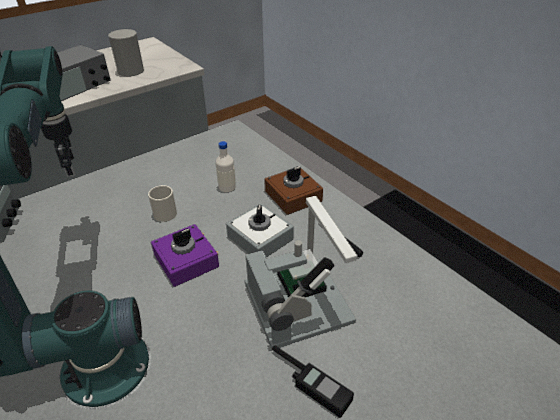

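```bash
python3 - <<'E'
import cv2,numpy as np
t=cv2.imread('pics/top0.png');s=cv2.imread('pics/side0.png')
a=cv2.resize(t[100:320,160:440],None,fx=2.8,fy=2.6,interpolation=cv2.INTER_CUBIC);cv2.imwrite('pics/t0z.png',a)
a=cv2.resize(s[150:350,150:410],None,fx=3,fy=3,interpolation=cv2.INTER_CUBIC);cv2.imwrite('pics/s0z.png',a)
E
```

```text
(no output)
```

View pics/t0z.png

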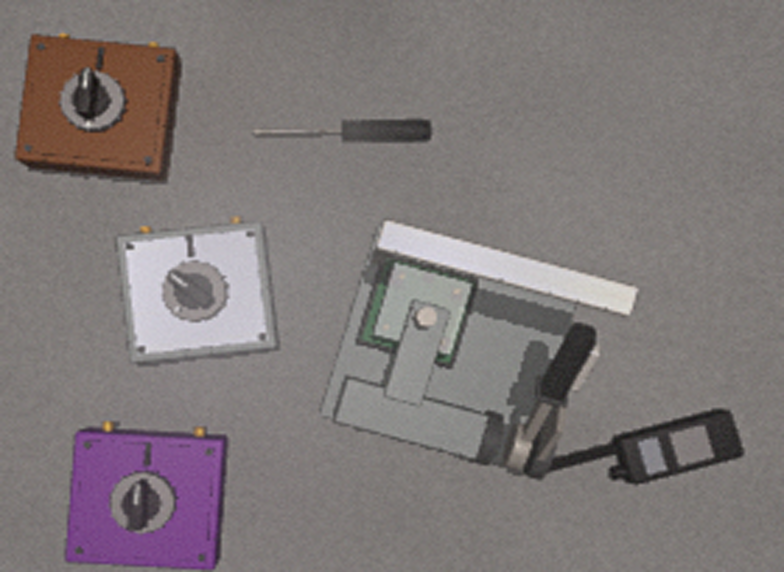

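View pics/s0z.png

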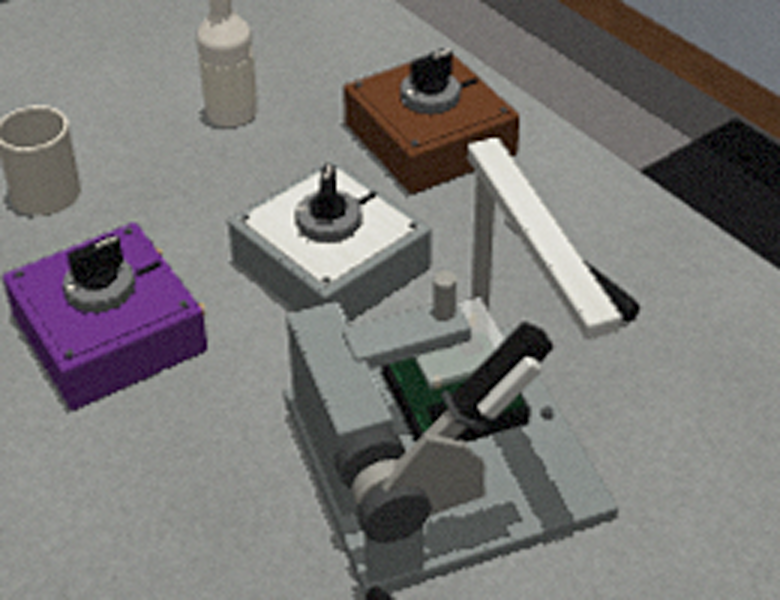

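```bash
cat > m.py <<'E'
from h import *
import pickle
np.set_printoptions(precision=1,suppress=True)
def cloud(name):
    d=np.load(f'pics/{name}.npy'); m=pickle.load(open(f'pics/{name}.pkl','rb'))
    v,u=np.mgrid[:420,:560]; c=np.stack([(u-m['cx'])/m['fx']*d,-(v-m['cy'])/m['fy']*d,-d],-1)
    E=np.array(m['extrinsics']); P=c@E[:3,:3].T+E[:3,3]; P[d==0]=np.nan; return P,m
def tri(ma,pa,mb,pb):
    A=[];b=[]
    for m,p in((ma,pa),(mb,pb)):
        E=np.array(m['extrinsics']);r=E[:3,:3]@np.array([(p[0]-m['cx'])/m['fx'],-(p[1]-m['cy'])/m['fy'],-1]);r/=np.linalg.norm(r)
        Q=np.eye(3)-np.outer(r,r);A.append(Q);b.append(Q@E[:3,3])
    A=np.vstack(A);b=np.hstack(b);x=np.linalg.lstsq(A,b,rcond=None)[0];return x,np.linalg.norm(A@x-b)
E
python3 - <<'E'
from m import *
Pt,mt=cloud('top0');Ps,ms=cloud('side0')
pts=dict(lever_pivot=((345.5,269.4),(277,313.1)),light_bar=((373.1,212.3),(344.6,256.3)),grip_mid=((360.6,239.3),(315.7,272.3)),button=((370.3,239.9),(324.6,277.1)),knob_grip=((227.7,212.2),(259.5,212.6)),levelbox=((230.6,214.2),(260.8,237)),fixture=((318.1,232.5),(296.1,304.9)),mark=((223.1,219.2),(244.9,217.5)),handset=((400.3,268.9),(326.3,391.3)))
for k,(a,b) in pts.items(): print(k,*tri(mt,a,ms,b))
def rect(P,lo,hi,x,y,n):
    M=(P[...,2]>lo)&(P[...,2]<hi)&(P[...,0]>x[0])&(P[...,0]<x[1])&(P[...,1]>y[0])&(P[...,1]<y[1])
    q=P[M]; r=cv2.minAreaRect(q[:,:2].astype(np.float32)); print(n,len(q),r,'zmed',np.median(q[:,2]))
    print(cv2.boxPoints(r).tolist())
for n,P in(('t',Pt),('s',Ps)):
    rect(P,262,275,(300,700),(-400,50),'bar'+n)
    rect(P,127,139,(250,500),(-300,100),'column'+n)
    rect(P,53,67,(380,620),(40,280),'box'+n)
    rect(P,112,125,(420,580),(80,220),'knob'+n)
E
```

```text
lever_pivot [ 393.7 -194.    97.8] 3.4893071355461243
light_bar [ 554.2 -246.6  240.4] 0.009281163586615706
grip_mid [ 485.8 -220.3  207.4] 2.6769465379959723
button [ 486.3 -246.8  213. ] 6.922474338453974
knob_grip [570.7 141.7 109.2] 6.32588050483652
levelbox [570.8 143.4   4.6] 8.113391803637132
fixture [ 504.5 -130.3  -19. ] 0.4677019224262285
mark [542.5 163.5  89.7] 8.68643489464861
handset [ 387.7 -385.4    2.5] 3.1649327901753264
bart 1127 ((578.9156494140625, -158.7744140625), (239.59661865234375, 30.3742618560791), 72.8942642211914) zmed 268.93194477098905
[[529.163330078125, -268.8061828613281], [558.1939697265625, -277.7403564453125], [628.66796875, -48.742645263671875], [599.6373291015625, -39.8084716796875]]
columnt 1161 ((438.8308410644531, -123.28267669677734), (224.4426727294922, 100.72428894042969), 72.86021423339844) zmed 134.19864818087262
[[357.6332702636719, -215.6781768798828], [453.8842468261719, -245.36203002929688], [520.0284423828125, -30.887176513671875], [423.7774353027344, -1.2033233642578125]]
boxt 2087 ((499.0609436035156, 167.21307373046875), (216.05
[... 1038 characters left out ...]
-248.7176513671875], [521.8519287109375, -33.045074462890625], [423.4468078613281, -3.3890533447265625]]
boxs 1363 ((499.991943359375, 164.3177032470703), (239.83016967773438, 222.20355224609375), 0.026546988636255264) zmed 62.072399707783575
[[380.025390625, 275.3638916015625], [380.12835693359375, 53.16038131713867], [619.95849609375, 53.271514892578125], [619.8555297851562, 275.47503662109375]]
knobs 43 ((567.1746826171875, 136.34759521484375), (38.54465866088867, 12.471713066101074), 54.58099365234375) zmed 119.50588361590849
[[550.9235229492188, 124.25588989257812], [561.0872192382812, 117.02789306640625], [583.4258422851562, 148.43930053710938], [573.2621459960938, 155.66729736328125]]
```

```bash
python3 - <<'E'
from m import *
Pt,mt=cloud('top0');Ps,ms=cloud('side0')
yaw=np.radians(-17.2); R=np.array([[np.cos(yaw),-np.sin(yaw),0],[np.sin(yaw),np.cos(yaw),0],[0,0,1]])
piv=np.array([390.2,-194.7,100])
for n,P in(('t',Pt),('s',Ps)):
    L=(P-piv)@R
    M=(L[...,2]>20)&(L[...,2]<160)&(abs(L[...,1])<40)&(L[...,0]>40)&(L[...,0]<190)
    q=L[M]; th=np.arctan2(q[:,2],q[:,0]); r=np.hypot(q[:,0],q[:,2])
    k=r>100; print(n,k.sum(), 'r max',np.sort(r)[-5:])
    for y in range(-40,40,4):
        s=(q[:,1]>=y)&(q[:,1]<y+4)&k
        if s.sum()>2: print(y,s.sum(),'th',np.degrees(np.percentile(th[s],[10,50,90])),'r',np.percentile(r[s],[5,95]))
    # box with restricted region
    M=(P[...,2]>57)&(P[...,2]<66)&(P[...,0]>470)&(P[...,0]<665)&(P[...,1]>45)&(P[...,1]<245)
    m8=M.astype(np.uint8); _,lab,st,ce=cv2.connectedComponentsWithStats(m8); i=1+np.argmax(st[1:,4]); q=P[lab==i]
    r_=cv2.minAreaRect(q[:,:2].astype(np.float32)); print('box',len(q),r_)
E
```

```text
t 430 r max [195.3 216.1 219.5 219.9 220.2]
-24 11 th [46.4 49.5 50.4] r [129.6 173.5]
-20 26 th [47.4 49.9 50.7] r [122.  176.6]
-16 28 th [49.3 50.2 52.1] r [102.5 174.5]
-12 35 th [47.8 51.8 54.5] r [104.1 191.9]
-8 49 th [47.5 52.1 55.2] r [103.5 194.5]
-4 53 th [47.8 51.9 54.5] r [103.8 194.8]
0 51 th [48.  52.1 54.4] r [105.8 193.9]
4 52 th [47.6 52.2 54.6] r [103.8 193.7]
8 88 th [44.6 50.  52.7] r [105.8 192.7]
12 34 th [43.4 48.9 54.8] r [100.7 182.8]
box 1844 ((570.9657592773438, 143.85043334960938), (149.96392822265625, 159.62969970703125), 5.52971887588501)
s 652 r max [237.4 237.4 238.  239.  240.1]
-32 23 th [40.6 42.8 44.6] r [222.4 238.9]
-28 18 th [45.  48.2 50.4] r [131.4 222. ]
-24 94 th [45.2 47.4 49.9] r [120.3 176. ]
-20 48 th [45.  49.4 50.7] r [102.  175.9]
-16 107 th [43.8 49.5 52. ] r [102.5 189.4]
-12 111 th [45.1 50.5 52.8] r [104.4 192.9]
-8 60 th [48.5 51.6 53.8] r [106.1 194.2]
-4 59 th [49.6 51.8 54.2] r [105.3 193.8]
0 58 th [50.  52.  54.2] r [106.6 194.1]
4 41 th [49.7 51.6 54.2] r [104.3 193.7]
8 21 th [50.1 51.7 55.9] r [100.7 190.8]
box 1172 ((570.9004516601562, 140.21583557128906), (152.2005157470703, 164.69216918945312), 5.312991142272949)
```

```bash
python3 - <<'E'
from h import *
o=status.get_obs(); print(o['ee_rot'].round(4), o['tcp_pos'], o['joint_positions'].round(4),o['clock'])
R=o['ee_rot']; print(np.degrees(np.arctan2(R[1,1],R[0,1])))
print(R.T@(np.array([600,-186,480])-o['tcp_pos']))
E
```

```text
[[ 0.000e+00  2.915e-01  9.566e-01]
 [ 1.000e-04  9.566e-01 -2.915e-01]
 [-1.000e+00  1.000e-04 -0.000e+00]] [160.31952128 526.11539839 404.74520042] [ 1.1719  0.0872  1.3707  0.      1.6836 -0.1031] 1.3
73.05411122423146
[ -75.31305394 -553.03533632  628.14839771]
```

Request:
play_rows --pt "-1 0 0 0" --pt "-0.6 -0.5 0.5 0" --pt "0 -0.65 0.74 0" --pt "0 -0.65 0.74 0" --pt "0 -0.65 0.74 0" --pt "0 -0.65 0.74 0" --pt "0 -0.65 0.74 0" --pt "0 -0.65 0.74 0" --pt "0 -0.65 0.74 0" --pt "0 -0.65 0.74 0" --pt "0 -0.65 0.74 0" --pt "0 -0.65 0.74 0"

```text
clock: 2.5
tcp_pos: [438.7, 70.1, 486.9]
ee_rot: [[0.004, 0.278, 0.961], [-0.012, 0.961, -0.278], [-1.0, -0.01, 0.007]]
wrist_force: [1.2, 1.2, -0.9]
opening: 85.6
```

Request:
play_rows --pt "0 -0.65 0.74 0" --pt "0 -0.65 0.74 0" --pt "0 -0.65 0.74 0" --pt "0 -0.65 0.74 0" --pt "0 -0.65 0.74 0" --pt "0 -0.65 0.74 0"

```text
clock: 3.1
tcp_pos: [597.0, -184.8, 491.8]
ee_rot: [[0.008, 0.28, 0.96], [-0.011, 0.96, -0.28], [-1.0, -0.008, 0.011]]
wrist_force: [0.7, 1.6, 0.4]
opening: 85.4
```

```bash
cat > st.py <<'E'
from h import *
np.set_printoptions(precision=4,suppress=True)
o=status.get_obs(); R=o['ee_rot']; print(R, o['tcp_pos'], o['joint_positions'],o['clock'],o['wrist_force'],o['opening'])
print('lean deg',np.degrees(np.arccos(-R[2,0])),'yaw y',np.degrees(np.arctan2(R[1,1],R[0,1])), 'r',np.hypot(*o['tcp_pos'][:2]),'az',np.degrees(np.arctan2(o['tcp_pos'][1],o['tcp_pos'][0])))
E
python3 st.py
```

```text
[[ 0.0083  0.2803  0.9599]
 [-0.0108  0.9599 -0.2802]
 [-0.9999 -0.008   0.011 ]] [ 597.0006 -184.78    491.7875] [-0.3892  0.2566  1.0048 -0.0071  1.8685 -1.678 ] 3.1 [0.7324 1.5544 0.4043] 85.39538937942514
lean deg 0.778096407269472 yaw y 73.71928697696748 r 624.9426765088214 az -17.198027420261855
```

Request:
play_rows --pt "0 0.8 0.5 0" --pt "0 0.35 0.8 0" --pt "0 0 1 0" --pt "0 0 1 0" --pt "0 0 1 0"

```text
clock: 3.6
tcp_pos: [784.8, -193.5, 476.0]
ee_rot: [[0.023, 0.296, 0.955], [-0.017, 0.955, -0.296], [-1.0, -0.009, 0.027]]
wrist_force: [-19.9, 4.4, 14.1]
opening: 85.6
```

```bash
python3 st.py
```

```text
[[ 0.0226  0.2963  0.9548]
 [-0.0168  0.9551 -0.296 ]
 [-0.9996 -0.0093  0.0266]] [ 784.8364 -193.5397  476.0438] [-0.3102  0.7852  0.2733 -0.0102  2.0564 -1.5852] 3.6 [-19.9389   4.4457  14.0686] 85.58762067491932
lean deg 1.6146849850392544 yaw y 72.76430716488761 r 808.3475402963352 az -13.85268773779953
```

Request:
play_rows --pt "0 0 0.3 0"

```text
clock: 3.7
tcp_pos: [791.9, -196.8, 458.3]
ee_rot: [[0.014, 0.296, 0.955], [-0.014, 0.955, -0.296], [-1.0, -0.009, 0.018]]
wrist_force: [0.4, -0.6, -2.1]
opening: 85.5
```

```bash
python3 st.py
```

```text
[[ 0.0145  0.2965  0.9549]
 [-0.0136  0.955  -0.2963]
 [-0.9998 -0.0087  0.0178]] [ 791.9454 -196.7786  458.3474] [-0.3114  0.8016  0.2824 -0.0095  2.0397 -1.5856] 3.7 [ 0.4034 -0.5864 -2.0856] 85.45872662240336
lean deg 1.1370328442840598 yaw y 72.75266535527263 r 816.0265432373814 az -13.9539752322769
```

Request:
play_rows --pt "-0.7 0 0.7 0" --pt "-0.7 0 0.7 0" --pt "-0.7 0 0.7 0"

```text
clock: 4.0
tcp_pos: [777.5, -198.2, 506.2]
ee_rot: [[0.101, 0.296, 0.95], [-0.035, 0.955, -0.294], [-0.994, -0.004, 0.107]]
wrist_force: [-0.3, -0.3, 1.0]
opening: 85.7
```

```bash
python3 st.py
```

```text
[[ 0.1006  0.296   0.9499]
 [-0.0354  0.9552 -0.2939]
 [-0.9943 -0.0041  0.1066]] [ 777.5303 -198.1715  506.1708] [-0.3198  0.7479  0.2738 -0.0022  2.013  -1.5913] 4.0 [-0.3142 -0.3198  1.0137] 85.72441866125666
lean deg 6.123966854416973 yaw y 72.78162667420891 r 802.3872112718705 az -14.298718228963494
```

Request:
play_rows --pt "-0.7 0 0.7 0" --pt "-0.7 0 0.7 0" --pt "-0.7 0 0.7 0" --pt "-0.7 0 0.7 0"

```text
clock: 4.4
tcp_pos: [742.3, -194.1, 588.7]
ee_rot: [[0.236, 0.295, 0.926], [-0.073, 0.955, -0.286], [-0.969, 0.0, 0.247]]
wrist_force: [0.0, -0.6, 0.4]
opening: 85.2
```

```bash
python3 st.py
```

```text
[[ 0.2363  0.2952  0.9258]
 [-0.0725  0.9554 -0.2862]
 [-0.969   0.0005  0.2472]] [ 742.2753 -194.114   588.748 ] [-0.3313  0.6439  0.2738  0.009   1.9743 -1.5978] 4.4 [ 0.0483 -0.5835  0.4062] 85.21648339992706
lean deg 14.309319819242624 yaw y 72.83054299150719 r 767.2371974923325 az -14.655339733583608
```

Request:
play_rows --pt "-0.7 0 0.7 0" --pt "-0.7 0 0.7 0" --pt "-0.7 0 0.7 0" --pt "-0.7 0 0.7 0" --pt "-0.7 0 0.7 0" --pt "-0.7 0 0.7 0"

```text
clock: 5.0
tcp_pos: [676.5, -183.0, 700.7]
ee_rot: [[0.415, 0.293, 0.861], [-0.121, 0.956, -0.267], [-0.902, 0.006, 0.432]]
wrist_force: [0.3, 0.5, 0.6]
opening: 85.4
```

```bash
python3 st.py
```

```text
[[ 0.4148  0.293   0.8614]
 [-0.1213  0.9561 -0.2668]
 [-0.9018  0.0062  0.4321]] [ 676.4566 -183.0283  700.6928] [-0.3514  0.4945  0.2738  0.0308  1.9271 -1.6061] 5.0 [0.344  0.4869 0.6262] 85.37244323859463
lean deg 25.60569356630507 yaw y 72.96061903828168 r 700.780226990189 az -15.139965280229973
```

Request:
play_rows --pt "-0.7 0 0.7 0" --pt "-0.7 0 0.7 0" --pt "-0.7 0 0.7 0" --pt "0 0 0 0"

```text
clock: 5.4
tcp_pos: [631.6, -173.3, 758.9]
ee_rot: [[0.502, 0.292, 0.814], [-0.146, 0.956, -0.253], [-0.853, 0.008, 0.523]]
wrist_force: [0.3, 0.0, 0.4]
opening: 85.4
```

```bash
python3 st.py; python3 - <<'E'
from h import *
snap('wrist','w1')
E
```

```text
[[ 0.5018  0.2919  0.8142]
 [-0.146   0.9564 -0.2529]
 [-0.8526  0.008   0.5226]] [ 631.6072 -173.2749  758.9228] [-0.3641  0.4104  0.2738  0.0448  1.9087 -1.6096] 5.4 [0.3006 0.0288 0.4226] 85.36716475978378
lean deg 31.50835381459529 yaw y 73.02816555055139 r 654.944124577264 az -15.3410700381901
```

View pics/w1.png

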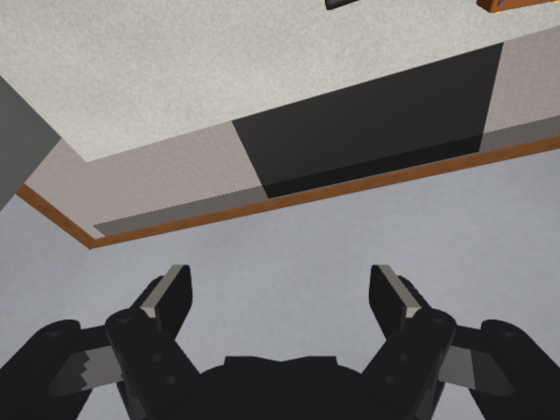

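```bash
cat > g.py <<'E'
from h import *
np.set_printoptions(precision=3,suppress=True)
YAW=np.radians(-17.2); FR=np.array([[np.cos(YAW),-np.sin(YAW),0],[np.sin(YAW),np.cos(YAW),0],[0,0,1]])
PIV=np.array([390.2,-194.7,100.])
def G(th,r=145,y=-1,up=0):
    t=np.radians(th); return PIV+FR@np.array([r*np.cos(t)-up*np.sin(t),y,r*np.sin(t)+up*np.cos(t)])
def to(target,back=0):
    o=status.get_obs();R=o['ee_rot'];tcp=target-R[:,0]*(155+back)
    d=R.T@(tcp-o['tcp_pos']);print('tcp',tcp,'inc mm',d,'units',d/50,'n',np.linalg.norm(d)/50);return d
E
python3 - <<'E'
from g import *
to(G(46.5),130)
m=vision.camera_model('wrist');o=status.get_obs();print(o['ee_rot'].T@(np.array(m['extrinsics'])[:3,3]-o['tcp_pos']))
E
```

```text
tcp [ 342.669 -183.728  448.444] inc mm [ 120.228  -96.832 -394.987] units [ 2.405 -1.937 -7.9  ] n 8.48165095623163
[ 30.275   1.538 -71.879]
```

Request:
play_rows --pt "0 -0.1 -0.9 0" --pt "0.2 -0.2 -0.9 0" --pt "0.25 -0.25 -0.9 0" --pt "0.25 -0.25 -0.9 0" --pt "0.25 -0.25 -0.9 0" --pt "0.25 -0.25 -0.9 0" --pt "0.25 -0.25 -0.9 0" --pt "0.25 -0.25 -0.8 0" --pt "0.3 -0.2 -0.5 0"

```text
clock: 6.35
tcp_pos: [360.6, -192.7, 460.5]
ee_rot: [[0.489, 0.288, 0.823], [-0.137, 0.957, -0.254], [-0.861, 0.011, 0.508]]
wrist_force: [0.0, -0.3, 0.2]
opening: 85.2
```

```bash
python3 st.py; python3 - <<'E'
from g import *
to(G(46.5),130)
E
```

```text
[[ 0.4891  0.2883  0.8232]
 [-0.137   0.9575 -0.2539]
 [-0.8614  0.0114  0.5078]] [ 360.5602 -192.7182  460.5198] [-0.7108 -0.412   1.7312  0.2231  1.3376 -1.9839] 6.35 [ 0.0104 -0.3459  0.1996] 85.19772011856888
lean deg 30.52414546519523 yaw y 73.24374798009835 r 408.83244782709454 az -28.12434989707839
tcp [ 345.865 -186.129  450.683] inc mm [  0.384   1.961 -18.766] units [ 0.008  0.039 -0.375] n 0.3774423336886655
```

Request:
play_rows --pt "0 0.04 -0.4 0" --pt "0 0 0 0"

```text
clock: 6.55
tcp_pos: [342.4, -186.2, 442.6]
ee_rot: [[0.48, 0.292, 0.827], [-0.132, 0.956, -0.261], [-0.867, 0.016, 0.497]]
wrist_force: [0.9, 0.2, 0.6]
opening: 85.7
```

```bash
python3 - <<'E'
from g import *
snap('wrist','w2'); to(G(46.5),0)
for l in ['grip_mid','button_face','lever_pivot']:
    print(l,[(np.round(x['pixel'],1).tolist(),round(x['confidence'],2)) for x in vision.place_of('wrist',l)[:3]])
m=vision.camera_model('wrist'); print(proj(m,G(46.5,y=0)),proj(m,G(46.5,y=-22)),proj(m,PIV))
E
```

```text
tcp [ 410.768 -204.621  339.548] inc mm [124.814   0.83    8.958] units [2.496 0.017 0.179] n 2.502760944005493
grip_mid [([281.6, 225.8], 0.62)]
button_face [([257.8, 226.2], 0.86)]
lever_pivot [([277.7, 56.3], 0.65)]
[280.816 215.63 ] [255.586 215.788] [279.802  49.039]
```

View pics/w2.png

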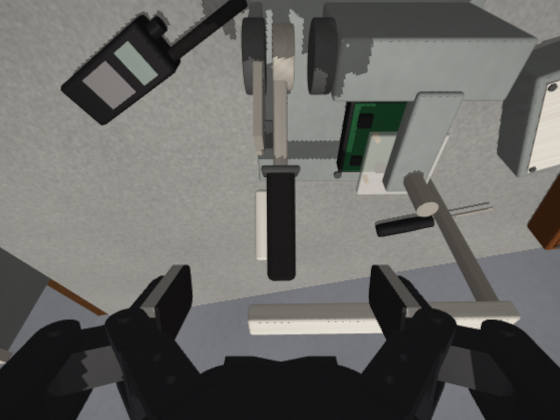

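```bash
python3 - <<'E'
from m import *
from g import *
P,m=cloud('w2'); L=(P-PIV)@FR
for (u,v) in [(281,180),(281,200),(281,225),(281,250),(281,272),(262,200),(262,225),(262,250),(283,58),(300,318),(270,318)]:
    l=L[v,u]; print((u,v),l,'th',np.degrees(np.arctan2(l[2],l[0])),'r',np.hypot(l[0],l[2]))
S=(np.hypot(L[...,0],L[...,2])<200)&(L[...,0]>40)&(L[...,2]>60)&(abs(L[...,1])<30)
for v in (200,225,245):
    u=np.where(S[v])[0]; print(v,u.min(),u.max(),L[v,u.min()],L[v,u.max()])
q=P[(P[...,2]>255)&(P[...,2]<275)&(P[...,0]>500)]; print(len(q)); print(cv2.minAreaRect(q[:,:2].astype(np.float32)))
E
```

```text
(281, 180) [64.295  0.445 90.362] th 54.56699684795312 r 110.90196573633628
(281, 200) [ 76.341   0.313 101.441] th 53.036286024682276 r 126.9579291952406
(281, 225) [ 91.058   0.137 115.861] th 51.83540418129377 r 147.36166239330646
(281, 250) [103.977  -0.074 131.772] th 51.724221423069736 r 167.85394036824712
(281, 272) [116.649  -0.234 144.68 ] th 51.12222749419199 r 185.84765136937946
(262, 200) [ 79.807 -15.547  97.632] th 50.73663242331718 r 126.09994994528634
(262, 225) [ 95.18  -15.796 112.017] th 49.6457822218022 r 146.99356287889447
(262, 250) [108.975 -15.944 127.833] th 49.55309812109196 r 167.97806772759463
(283, 58) [-7.384  2.787 26.097] th 105.79892627459186 r 27.12190404519891
(300, 318) [153.953  15.9   167.111] th 47.346914163977445 r 227.21731097480836
(270, 318) [155.376  -9.921 166.1  ] th 46.91062555644407 r 227.4439786645913
200 255 295 [ 82.587 -21.699  94.657] [79.5   12.116 98.293]
225 256 295 [ 94.919 -20.829 112.184] [ 93.708  11.906 113.671]
245 256 295 [107.63  -21.077 123.525] [104.363  11.686 126.477]
4917
((577.8943481445312, -158.61463928222656), (239.36614990234375, 31.125539779663086), 72.61901092529297)
```

Request:
play_rows --pt "0.7 0 0.06 0" --pt "0.7 0 0.06 0" --pt "0.6 0 0.06 0" --pt "0.4 0 0 0" --pt "0 0 0 0"

```text
clock: 7.25
tcp_pos: [418.6, -207.6, 353.3]
ee_rot: [[0.496, 0.286, 0.82], [-0.142, 0.958, -0.249], [-0.857, 0.008, 0.516]]
wrist_force: [-0.5, -0.0, -0.5]
opening: 85.4
```

```bash
python3 st.py; python3 - <<'E'
from g import *
to(G(46.2),0)
E
```

```text
[[ 0.4962  0.2863  0.8197]
 [-0.1415  0.9581 -0.249 ]
 [-0.8566  0.0075  0.5159]] [ 418.5556 -207.5946  353.2718] [-0.6421 -0.2533  1.8314  0.2123  1.0607 -1.9767] 7.25 [-0.4906 -0.0428 -0.4873] 85.4283049198415
lean deg 31.062088598751913 yaw y 73.3637962111167 r 467.20904603119396 az -26.380424260119614
tcp [ 408.869 -203.398  337.43 ] inc mm [  8.17    1.128 -17.158] units [ 0.163  0.023 -0.343] n 0.3807472773308367
```

Request:
play_rows --pt "0.16 0.02 -0.34 0" --pt "0 0 0 0"

```text
clock: 7.45
tcp_pos: [410.6, -203.8, 339.5]
ee_rot: [[0.498, 0.284, 0.819], [-0.141, 0.959, -0.247], [-0.856, 0.007, 0.518]]
wrist_force: [-0.7, -0.0, -0.3]
opening: 85.4
```

```bash
python3 - <<'E'
from g import *
to(G(46.2),0)
E
```

```text
tcp [ 408.578 -203.417  337.264] inc mm [ 0.868 -0.217 -2.976] units [ 0.017 -0.004 -0.06 ] n 0.06215367467970923
```

Request:
play_rows --pt "0 0 0 0" --pt "0 0 0 0" --pt "0 0 0 0" --pt "0 0 0 0" --pt "0 0 0 0" --pt "0 0 0 0" --gripper 1

```text
clock: 8.05
tcp_pos: [412.2, -204.4, 346.7]
ee_rot: [[0.505, 0.283, 0.815], [-0.146, 0.959, -0.243], [-0.851, 0.004, 0.526]]
wrist_force: [1.6, -3.4, -3.4]
opening: 23.3
```

```bash
python3 st.py;python3 - <<'E'
from g import *
snap('wrist','w3')
E
```

```text
[[ 0.5052  0.2831  0.8152]
 [-0.1458  0.9591 -0.2427]
 [-0.8506  0.0038  0.5258]] [ 412.2116 -204.3695  346.6841] [-0.6462 -0.2707  1.8597  0.2196  1.0396 -1.9907] 8.05 [ 1.5891 -3.381  -3.4069] 23.344623011155576
lean deg 31.724681096962794 yaw y 73.55385310021202 r 460.09269794415513 az -26.371657660311975
```

View pics/w3.png

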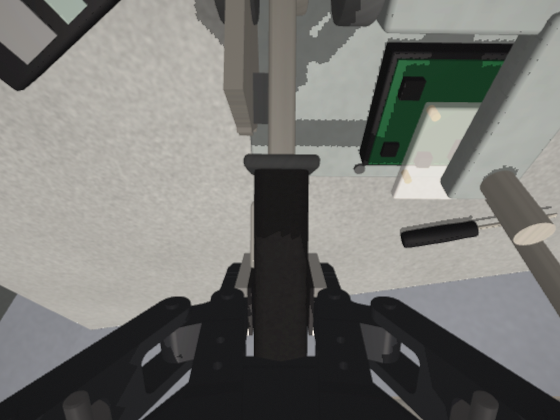

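```bash
cat >> g.py <<'E'
def where(off=155):
    o=status.get_obs();R=o['ee_rot'];p=o['tcp_pos']+R[:,0]*off
    l=FR.T@(p-PIV);return l,np.hypot(l[0],l[2]),np.degrees(np.arctan2(l[2],l[0]))
E
python3 - <<'E'
from g import *
from m import cloud
print(where(),where(173))
l,_,_=where();t=np.radians(46.2)
for o in(140,155,173):
    l=where(o)[0];print(o,'along',l[0]*np.cos(t)+l[2]*np.sin(t),'up',-l[0]*np.sin(t)+l[2]*np.cos(t))
P,m=cloud('w3'); L=(P-PIV)@FR
for (u,v) in [(281,180),(281,200),(281,225),(281,250),(281,272),(253,215),(253,225),(253,235)]:
    l=L[v,u]; print((u,v),l,'along',l[0]*np.cos(t)+l[2]*np.sin(t),'up',-l[0]*np.sin(t)+l[2]*np.cos(t))
E
```

```text
(array([105.4,  -1.2, 114.8]), np.float64(155.85063475087185), np.float64(47.45789138616231)) (array([114.8,  -1.1,  99.5]), np.float64(151.95952495075898), np.float64(40.91156206845084))
140 along 159.56340611824282 up 17.944141040267084
155 along 155.81307677684643 up 3.421323951663908
173 along 151.31268156717073 up -14.006056554659963
(281, 180) [64.5  0.1 87.6] along 107.83913407384105 up 14.077908722044569
(281, 200) [69.4  0.2 94.6] along 116.3085808434671 up 15.388965906462332
(281, 225) [ 77.8   0.2 101.3] along 126.9342410077974 up 13.999122807979774
(281, 250) [ 84.5   0.3 109.5] along 137.5045071919404 up 14.844839991353993
(281, 272) [ 91.5   0.4 116. ] along 147.06346284405643 up 14.209544328959211
(253, 215) [ 79.8 -12.2  93.9] along 123.00985771041456 up 7.434514920890969
(253, 225) [ 82.2 -12.1  97.7] along 127.41770315652062 up 8.357969726988216
(253, 235) [ 85.6 -12.1 100.7] along 131.9214298382463 up 7.92718089675305
```

Request:
play_rows --pt "0.2 0 0.05 0" --pt "0.2 0 0.04 0" --pt "0.2 0 0.03 0" --pt "0.2 0 0.02 0"

```text
clock: 8.5
tcp_pos: [437.3, -212.0, 318.4]
ee_rot: [[0.502, 0.284, 0.817], [-0.146, 0.959, -0.244], [-0.853, 0.003, 0.523]]
wrist_force: [-4.9, 2.1, 3.6]
opening: 23.4
```

```bash
python3 st.py; python3 -c "
from g import *
print(where())"
```

```text
[[ 0.5019  0.2842  0.8169]
 [-0.146   0.9588 -0.2439]
 [-0.8525  0.0032  0.5227]] [ 437.3294 -211.968   318.4223] [-0.6229 -0.1887  1.8513  0.2135  0.9656 -1.9803] 8.5 [-4.8737  2.1463  3.5553] 23.352473368241544
lean deg 31.5126149834679 yaw y 73.48827765993829 r 485.99119672232104 az -25.85888081445444
(array([131.132,  -1.166,  86.281]), np.float64(156.97161063978677), np.float64(33.343623265766446))
```

Request:
play_rows --pt "0.2 0 -0.01 0" --pt "0.2 0 -0.02 0" --pt "0.2 0 -0.03 0" --pt "0.2 0 -0.04 0"

```text
clock: 8.9
tcp_pos: [454.9, -217.3, 282.2]
ee_rot: [[0.505, 0.285, 0.815], [-0.147, 0.958, -0.244], [-0.851, 0.003, 0.526]]
wrist_force: [-3.7, 0.9, 4.0]
opening: 23.4
```

```bash
python3 st.py; python3 -c "
from g import *
print(where())"
```

```text
[[ 0.5046  0.2852  0.8149]
 [-0.1473  0.9585 -0.2443]
 [-0.8507  0.0032  0.5256]] [ 454.9084 -217.3072  282.2495] [-0.6091 -0.1163  1.8649  0.2204  0.8754 -1.9864] 8.9 [-3.6586  0.9304  4.0267] 23.351654997934723
lean deg 31.709823651311595 yaw y 73.42857290188859 r 504.14690523905267 az -25.53354584742517
(array([149.96 ,  -1.14 ,  50.388]), np.float64(158.1987138404754), np.float64(18.572782742384316))
```

Request:
play_rows --pt "0.2 0 -0.06 0" --pt "0.2 0 -0.07 0" --pt "0.2 0 -0.08 0"

```text
clock: 9.2
tcp_pos: [462.5, -219.6, 251.9]
ee_rot: [[0.508, 0.285, 0.813], [-0.149, 0.958, -0.243], [-0.849, 0.003, 0.529]]
wrist_force: [-62.5, 24.1, 73.6]
opening: 23.0
```

```bash
python3 -c "
from g import *
print(where(),status.get_obs()['wrist_force'])"
```

```text
(array([158.389,  -1.104,  20.368]), np.float64(159.69325006892163), np.float64(7.327756964070184)) [-62.53   24.061  73.636]
```

Request:
play_rows --pt "-0.03 0 -0.02 0"

```text
clock: 9.3
tcp_pos: [461.7, -219.3, 252.8]
ee_rot: [[0.511, 0.286, 0.811], [-0.15, 0.958, -0.244], [-0.846, 0.003, 0.532]]
wrist_force: [11.3, 0.1, -5.3]
opening: 22.9
```

```bash
python3 -c "
from g import *
print(where(),status.get_obs()['wrist_force'])
snap('side','s2');snap('wrist','w4')"; python3 - <<'E'
import cv2
s=cv2.imread('pics/s2.png')
cv2.imwrite('pics/s2z.png',cv2.resize(s[180:350,210:410],None,fx=3.5,fy=3.5,interpolation=cv2.INTER_CUBIC))
E
```

```text
(array([158.119,  -1.185,  21.568]), np.float64(159.583515504748), np.float64(7.76727618764245)) [11.285  0.128 -5.268]
```

View pics/s2z.png

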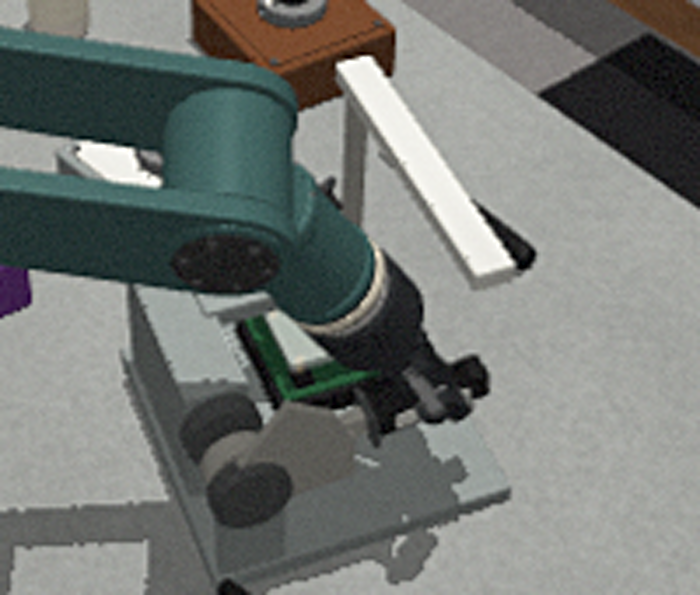

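View pics/w4.png

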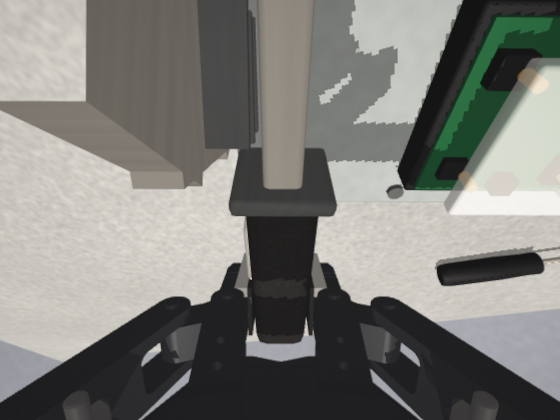

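```bash
python3 - <<'E'
from g import *
from m import cloud
P,m=cloud('w4'); L=(P-PIV)@FR
for (u,v) in [(281,235),(281,250),(281,265),(281,280),(281,60),(281,120),(281,160)]:
    l=L[v,u]; print((u,v),l)
E
```

```text
(281, 235) [110.   -0.   28.9]
(281, 250) [117.    0.1  30.1]
(281, 265) [124.5   0.1  31.4]
(281, 280) [134.3   0.2  32. ]
(281, 60) [59.  -0.5 18.5]
(281, 120) [72.5 -0.4 21.1]
(281, 160) [85.5 -0.2 20.7]
```

Request:
play_rows --pt "0 0 0 0" --pt "0 0 0 0" --pt "0 0 0 0" --pt "0 0 0 0" --pt "0 0 0 0" --pt "0 0 0 0" --gripper 0

```text
clock: 10.0
tcp_pos: [461.0, -220.6, 248.0]
ee_rot: [[0.506, 0.286, 0.814], [-0.152, 0.958, -0.242], [-0.849, -0.002, 0.528]]
wrist_force: [-0.9, 0.9, 1.2]
opening: 85.4
```

```bash
python3 st.py; python3 - <<'E'
from g import *
from m import cloud
snap('wrist','w5');print(where())
P,m=cloud('w5'); L=(P-PIV)@FR
for (u,v) in [(281,235),(281,250),(281,265),(281,280),(281,300)]:
    l=L[v,u]; print((u,v),l)
E
```

```text
[[ 0.5058  0.2861  0.8138]
 [-0.1524  0.9582 -0.2422]
 [-0.8491 -0.0015  0.5282]] [ 460.9808 -220.648   247.9683] [-0.6061 -0.0657  1.8928  0.2305  0.7935 -2.0054] 10.0 [-0.8674  0.939   1.1534] 85.42572546729163
lean deg 31.88694936983601 yaw y 73.37483130601255 r 511.06633832918635 az -25.578061795809827
(array([157.2,  -3.2,  16.4]), np.float64(158.00964253739247), np.float64(5.955495083312934))
(281, 235) [103.6  -2.1  28.1]
(281, 250) [110.8  -2.   28.6]
(281, 265) [118.1  -2.   29.7]
(281, 280) [126.8  -1.9  30.5]
(281, 300) [139.   -1.7  32.3]
```

View pics/w5.png

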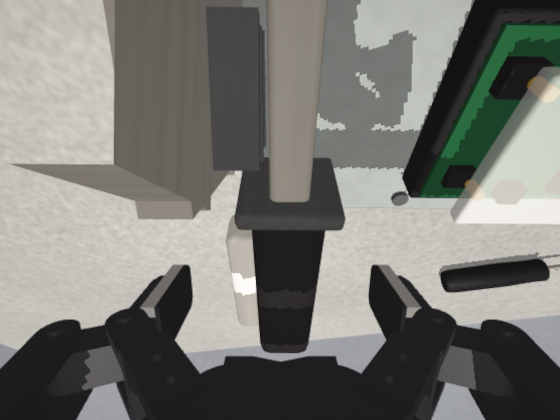

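Request:
play_rows --pt "-0.4 0.04 0 0" --pt "-0.8 0 0 0" --pt "-1 0 0 0" --pt "-1 0 0 0" --pt "-0.5 0 0 0" --pt "0 0 0 0"

```text
clock: 10.65
tcp_pos: [365.0, -188.6, 410.2]
ee_rot: [[0.504, 0.284, 0.816], [-0.151, 0.959, -0.241], [-0.851, -0.002, 0.526]]
wrist_force: [0.6, -0.2, -1.4]
opening: 85.4
```

```bash
python3 st.py; python3 - <<'E'
from g import *
from m import cloud
snap('wrist','w6')
P,m=cloud('w6'); L=(P-PIV)@FR
S=(L[...,0]>100)&(L[...,0]<195)&(abs(L[...,1])<35)&(L[...,2]>0)&(L[...,2]<60)
q=L[S]; g=q[abs(q[:,1])<9]; print(np.degrees(np.arctan(np.polyfit(g[:,0],g[:,2],1)[0])), g[:,0].max()); 
b=q[(q[:,0]>120)&(q[:,0]<170)]; print(np.percentile(b[:,1],[1,5,50,95,99]))
E
```

```text
[[ 0.5038  0.2842  0.8158]
 [-0.1509  0.9588 -0.2408]
 [-0.8506 -0.0018  0.5259]] [ 365.0487 -188.63    410.152 ] [-0.692  -0.4152  1.8353  0.221   1.2122 -1.9989] 10.65 [ 0.57   -0.2426 -1.3995] 85.42369004031409
lean deg 31.726842023653752 yaw y 73.49132668617403 r 410.9037406610337 az -27.32655808523942
7.042846383349513 187.06724426836533
[-21.3 -19.8  -4.1  10.5  11.9]
```

View pics/w6.png

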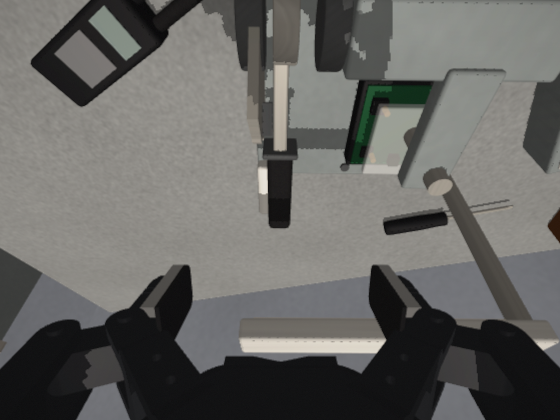

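Request:
play_rows --pt "-0.53 0.52 -0.4 0" --pt "-0.53 0.52 -0.4 0" --pt "-0.53 0.52 -0.4 0" --pt "-0.53 0.52 -0.4 0" --pt "-0.53 0.52 -0.4 0"

```text
clock: 11.2
tcp_pos: [268.2, -20.5, 460.3]
ee_rot: [[0.47, 0.295, 0.832], [-0.14, 0.955, -0.26], [-0.871, 0.006, 0.491]]
wrist_force: [-4.9, 2.0, 4.5]
opening: 85.0
```

```bash
python3 st.py
```

```text
[[ 0.4701  0.2954  0.8317]
 [-0.1402  0.9554 -0.2601]
 [-0.8714  0.0057  0.4905]] [268.2144 -20.4969 460.3407] [-0.2877 -0.757   1.9049 -0.0011  1.481  -1.5573] 11.2 [-4.9193  1.9752  4.4592] 85.03497344351074
lean deg 29.378546702376063 yaw y 72.81739277947764 r 268.9964525765378 az -4.37005023097854
```

Request:
play_rows --pt "-0.3 0 -0.6 0" --pt "-0.3 0 -0.6 0" --pt "-0.3 0 -0.6 0"

```text
clock: 11.5
tcp_pos: [250.5, 24.5, 473.5]
ee_rot: [[0.408, 0.3, 0.862], [-0.146, 0.954, -0.263], [-0.901, -0.019, 0.433]]
wrist_force: [0.4, 0.9, -1.0]
opening: 85.5
```

```bash
python3 st.py
```

```text
[[ 0.4077  0.3005  0.8623]
 [-0.1462  0.9536 -0.2632]
 [-0.9013 -0.0188  0.4327]] [250.4916  24.5151 473.5244] [-0.0531 -0.753   1.8676 -0.1247  1.5954 -1.3533] 11.5 [ 0.4158  0.8936 -0.9547] 85.47859501568674
lean deg 25.664666435427577 yaw y 72.5102996468428 r 251.68835942598568 az 5.589616752629374
```

Request:
play_rows --pt "-0.4 -0.3 -0.7 0" --pt "-0.4 -0.3 -0.7 0" --pt "-0.4 -0.3 -0.7 0" --pt "-0.4 -0.3 -0.7 0"

```text
clock: 11.9
tcp_pos: [194.0, 69.5, 523.5]
ee_rot: [[0.3, 0.316, 0.9], [-0.184, 0.945, -0.271], [-0.936, -0.084, 0.341]]
wrist_force: [0.2, 0.8, 0.5]
opening: 84.9
```

```bash
python3 st.py
```

```text
[[ 0.2997  0.3164  0.9001]
 [-0.1839  0.9449 -0.2709]
 [-0.9361 -0.0844  0.3414]] [193.9572  69.4988 523.4598] [ 0.2557 -0.7523  1.7534 -0.2692  1.8754 -1.1225] 11.9 [0.2079 0.8192 0.5393] 84.90547341351531
lean deg 20.587509399552015 yaw y 71.48866302659306 r 206.03273118220255 az 19.713621028984182
```

Request:
play_rows --pt "0.25 -0.8 0.3 0" --pt "0.25 -0.8 0.3 0" --pt "0.25 -0.8 0.3 0"

```text
clock: 12.2
tcp_pos: [228.1, -25.3, 518.6]
ee_rot: [[0.301, 0.223, 0.927], [-0.152, 0.971, -0.184], [-0.941, -0.085, 0.327]]
wrist_force: [1.3, 0.6, -0.1]
opening: 85.5
```

```bash
python3 st.py
```

```text
[[ 0.3014  0.2231  0.927 ]
 [-0.1518  0.9711 -0.1843]
 [-0.9413 -0.0852  0.3265]] [228.0573 -25.3441 518.6293] [-0.3284 -0.7444  1.7591 -0.0476  1.7855 -1.7059] 12.2 [ 1.3228  0.5715 -0.1179] 85.48158724983361
lean deg 19.720903074359008 yaw y 77.06080400049872 r 229.46123238891576 az -6.341272619187756
```

Request:
play_rows --pt "-0.4 -0.5 -0.7 0" --pt "-0.4 -0.5 -0.7 0" --pt "-0.4 -0.5 -0.7 0"

```text
clock: 12.5
tcp_pos: [174.2, -90.8, 568.3]
ee_rot: [[0.233, 0.212, 0.949], [-0.123, 0.975, -0.187], [-0.965, -0.073, 0.253]]
wrist_force: [-0.3, -0.6, -0.0]
opening: 85.4
```

```bash
python3 st.py
```

```text
[[ 0.2331  0.2115  0.9492]
 [-0.1227  0.9746 -0.1871]
 [-0.9647 -0.0729  0.2532]] [174.2046 -90.8332 568.3314] [-0.8495 -0.7527  1.6477  0.1033  1.9948 -2.1615] 12.5 [-0.3266 -0.6451 -0.0157] 85.39037510996766
lean deg 15.275110011533286 yaw y 77.75505813101866 r 196.46351301320334 az -27.538303849342533
```

Request:
play_rows --pt "-0.4 0.4 -0.7 0" --pt "-0.4 0.4 -0.7 0" --pt "-0.4 0.4 -0.7 0"

```text
clock: 12.8
tcp_pos: [142.8, -36.8, 630.4]
ee_rot: [[0.158, 0.265, 0.951], [-0.103, 0.963, -0.251], [-0.982, -0.058, 0.179]]
wrist_force: [1.3, 0.5, 0.1]
opening: 85.7
```

```bash
python3 st.py
```

```text
[[ 0.1576  0.2645  0.9514]
 [-0.1027  0.9626 -0.2506]
 [-0.9821 -0.0582  0.1789]] [142.7656 -36.7591 630.3513] [-0.6643 -0.7518  1.4984  0.0203  2.2064 -1.9586] 12.8 [1.3427 0.5465 0.1465] 85.66080949171167
lean deg 10.842384467229097 yaw y 74.63470212465786 r 147.4219816059163 az -14.438837117777558
```

Request:
play_rows --pt "-0.4 0 -0.8 0" --pt "-0.4 0 -0.8 0" --pt "-0.4 0 -0.8 0"

```text
clock: 13.1
tcp_pos: [83.0, -2.8, 704.9]
ee_rot: [[0.1, 0.249, 0.963], [-0.089, 0.967, -0.241], [-0.991, -0.061, 0.119]]
wrist_force: [-0.3, -0.6, -0.5]
opening: 85.2
```

```bash
python3 st.py
```

```text
[[ 0.1     0.2492  0.9633]
 [-0.0888  0.9665 -0.2408]
 [-0.991  -0.0615  0.1188]] [ 83.0325  -2.7607 704.8761] [-0.8115 -0.7526  1.2993  0.0181  2.4611 -2.1188] 13.1 [-0.3124 -0.5758 -0.5281] 85.20810180636205
lean deg 7.686093421769379 yaw y 75.54367450570706 r 83.07835815999226 az -1.9043027362284564
```

Request:
play_rows --pt "-0.3 0 -0.8 0" --pt "-0.3 0 -0.8 0"

```text
clock: 13.3
tcp_pos: [45.8, 31.5, 727.6]
ee_rot: [[0.08, 0.276, 0.958], [-0.101, 0.958, -0.268], [-0.992, -0.075, 0.104]]
wrist_force: [0.5, 0.5, -0.2]
opening: 85.7
```

```bash
python3 st.py
```

```text
[[ 0.0796  0.2762  0.9578]
 [-0.1009  0.9581 -0.268 ]
 [-0.9917 -0.0753  0.1041]] [ 45.7571  31.5211 727.6188] [-0.4307 -0.7545  1.2308 -0.1047  2.5479 -1.815 ] 13.3 [ 0.4965  0.4608 -0.1996] 85.69263541553086
lean deg 7.383943103749207 yaw y 73.91667804174786 r 55.56338436712316 az 34.5621510049622
```

Request:
play_rows --pt "0.3 0.4 0.8 0" --pt "0.4 0.42 0.75 0" --pt "0.54 0.42 0.67 0" --pt "0.54 0.42 0.67 0" --pt "0.54 0.42 0.67 0" --pt "0.54 0.42 0.67 0"

```text
clock: 13.9
tcp_pos: [274.4, 78.9, 604.6]
ee_rot: [[0.09, 0.261, 0.961], [-0.102, 0.962, -0.252], [-0.991, -0.075, 0.114]]
wrist_force: [0.6, -0.3, -0.1]
opening: 85.1
```

```bash
python3 st.py
```

```text
[[ 0.0904  0.2613  0.961 ]
 [-0.1018  0.9623 -0.252 ]
 [-0.9907 -0.0751  0.1136]] [274.4384  78.8885 604.6423] [ 0.1415 -0.4566  1.4275 -0.1313  2.0912 -1.2384] 13.9 [ 0.5708 -0.2891 -0.1244] 85.06600212869573
lean deg 7.825917375303732 yaw y 74.81082997580155 r 285.5517745638137 az 16.03752998784547
```

Request:
play_rows --pt "0.45 -0.85 -0.1 0" --pt "0.45 -0.85 -0.1 0" --pt "0.45 -0.85 -0.1 0" --pt "0.45 -0.85 -0.1 0" --pt "0.45 -0.85 -0.1 0"

```text
clock: 14.4
tcp_pos: [224.2, -130.8, 483.1]
ee_rot: [[0.052, 0.217, 0.975], [-0.087, 0.973, -0.212], [-0.995, -0.074, 0.07]]
wrist_force: [1.4, 0.0, 0.5]
opening: 85.1
```

```bash
python3 st.py; python3 -c "
from g import *
R=status.get_obs()['ee_rot']; print(R.T@np.array([-.67,.74,0.3]), R.T@np.array([-.67,.74,-.3]))"
```

```text
[[ 0.0521  0.2167  0.9748]
 [-0.0874  0.9734 -0.2117]
 [-0.9948 -0.0742  0.0697]] [ 224.1606 -130.7949  483.059 ] [-0.7299 -0.6109  1.7588 -0.0321  1.8961 -2.096 ] 14.4 [1.3964 0.0472 0.4758] 85.07193873281977
lean deg 5.843395686935098 yaw y 77.44857570371991 r 259.52895616755836 az -30.263021867304655
[-0.398  0.553 -0.789] [ 0.199  0.597 -0.831]
```

Request:
play_rows --pt "-0.4 0.3 -0.7 0" --pt "-0.4 0.3 -0.7 0" --pt "-0.4 0.3 -0.7 0" --pt "-0.4 0.3 -0.7 0"

```text
clock: 14.8
tcp_pos: [146.5, -64.4, 555.1]
ee_rot: [[-0.018, 0.241, 0.97], [-0.043, 0.969, -0.242], [-0.999, -0.047, -0.007]]
wrist_force: [-0.0, 0.2, 0.2]
opening: 85.3
```

```bash
python3 st.py
```

```text
[[-0.018   0.2413  0.9703]
 [-0.0435  0.9693 -0.2419]
 [-0.9989 -0.0465 -0.0069]] [146.5485 -64.3541 555.0786] [-0.7307 -0.7534  1.6656 -0.0554  2.213  -2.091 ] 14.8 [-0.0011  0.2287  0.1503] 85.27607657087675
lean deg 2.696149568956941 yaw y 76.0215950292151 r 160.05596989840518 az -23.707789065197716
```

Request:
play_rows --pt "0.25 0.56 0.66 0" --pt "0.25 0.56 0.66 0" --pt "0.25 0.56 0.66 0" --pt "0.25 0.56 0.66 0" --pt "0.25 0.56 0.66 0" --pt "0.25 0.56 0.66 0" --pt "0.25 0.56 0.66 0" --pt "0.25 0.56 0.66 0" --pt "0.25 0.56 0.66 0" --pt "0.25 0.56 0.5 0" --pt "0 0 0 0"

```text
clock: 15.9
tcp_pos: [543.0, 127.1, 382.7]
ee_rot: [[-0.049, 0.246, 0.968], [-0.056, 0.967, -0.248], [-0.997, -0.066, -0.034]]
wrist_force: [-0.1, -0.3, -0.3]
opening: 85.5
```

```bash
python3 st.py; python3 -c "
from h import *
snap('wrist','w7');snap('top','t7');snap('side','s7')"; python3 - <<'E'
import cv2
s=cv2.imread('pics/s7.png')
cv2.imwrite('pics/s7z.png',cv2.resize(s[160:350,200:410],None,fx=3.4,fy=3,interpolation=cv2.INTER_CUBIC))
E
```

```text
[[-0.0494  0.2459  0.968 ]
 [-0.0555  0.9671 -0.2485]
 [-0.9972 -0.066  -0.0342]] [542.9512 127.1042 382.7162] [ 0.1414  0.1301  1.368  -0.0484  1.7003 -1.1842] 15.9 [-0.1168 -0.305  -0.2654] 85.50306811762012
lean deg 4.262957302265701 yaw y 75.73462759521746 r 557.6302713805883 az 13.175602545334945
```

View pics/w7.png

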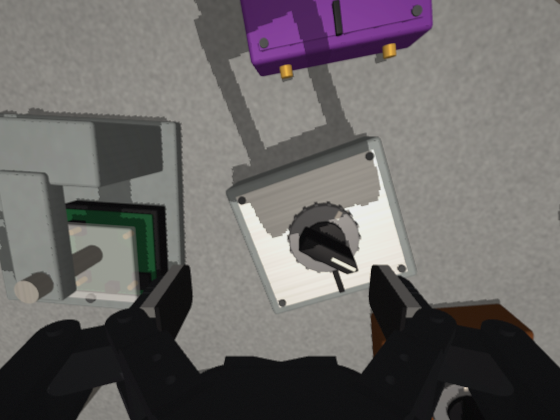

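View pics/s7z.png

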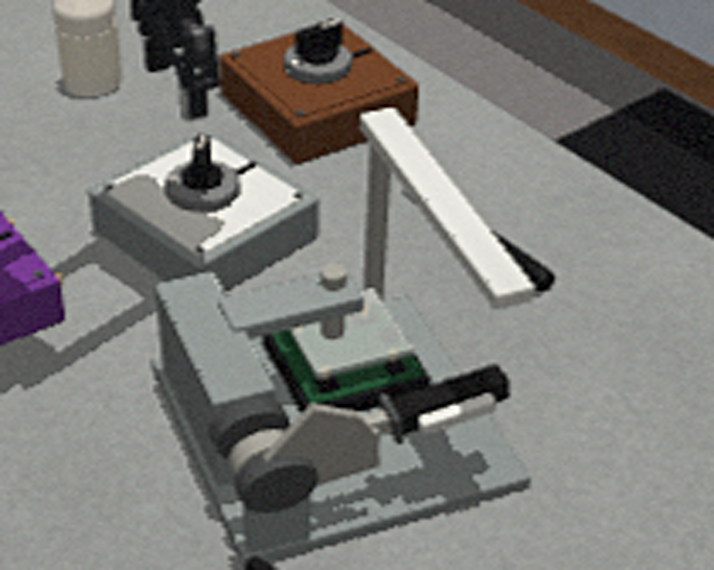

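```bash
cat > k.py <<'E'
from m import *
import sys
def meas(name):
    P,m=cloud(name); img=cv2.cvtColor(cv2.imread(f'pics/{name}.png'),cv2.COLOR_BGR2RGB).astype(int)
    near=np.hypot(P[...,0]-571,P[...,1]-142)
    K=(P[...,2]>113)&(P[...,2]<124)&(near<40); q=P[K]
    r=cv2.minAreaRect(q[:,:2].astype(np.float32)); c=q[:,:2].mean(0); d=q[:,:2]-c; _,_,V=np.linalg.svd(d,full_matrices=False); a=V[0]
    s=d@a; print('knob n',len(q),'z',np.median(q[:,2]),'rect',r,'pca ang',np.degrees(np.arctan2(a[1],a[0])),'mid',c+a*(s.min()+s.max())/2,'len',np.ptp(s))
    W=K&(img.min(-1)>150); print('white n',W.sum(),P[W][:,:2].mean(0) if W.any() else '')
    B=(P[...,2]>56)&(P[...,2]<70)&(near<80)&(near>36)&(img.max(-1)<70)
    nb,lab,st,ce=cv2.connectedComponentsWithStats(B.astype(np.uint8))
    for i in range(1,nb):
        if st[i,4]>25:
            q=P[lab==i]; print('dark',st[i,4],ce[i],q[:,:2].mean(0),cv2.minAreaRect(q[:,:2].astype(np.float32)))
    T=(P[...,2]>57)&(P[...,2]<64)&(near<130); T=cv2.morphologyEx(T.astype(np.uint8),cv2.MORPH_OPEN,np.ones((3,3)))
    _,lab,st,_=cv2.connectedComponentsWithStats(T); i=1+np.argmax(st[1:,4]); print('box',cv2.minAreaRect(P[lab==i][:,:2].astype(np.float32)))
    RG=(P[...,2]>76)&(P[...,2]<82)&(near<38); (x,y),rr=cv2.minEnclosingCircle(P[RG][:,:2].astype(np.float32)); print('ring',x,y,rr)
meas(sys.argv[1])
E
python3 k.py w7
```

```text
knob n 1104 z 119.5950665514037 rect ((573.345947265625, 145.6697540283203), (52.851226806640625, 15.596932411193848), 49.850643157958984) pca ang 49.46821679610871 mid [572.6 146.3] len 52.83181518021921
white n 102 [582.2 156. ]
dark 104 [338.1 280.6] [623.8 148.2] ((624.9814453125, 148.28794860839844), (27.231260299682617, 5.0993170738220215), 4.649075031280518)
box ((571.691162109375, 143.77032470703125), (149.16546630859375, 159.63619995117188), 5.484508514404297)
ring 572.0485229492188 143.91954040527344 35.59028244018555
```

Request:
play_rows --pt "0 0 0 -1" --pt "0 0 0 -1" --pt "0 0 0 -1" --pt "0 0 0 -1" --pt "0 0 0 -1" --pt "0 0 0 -1" --pt "0 0 0 -1" --pt "0 0 0 -1" --pt "0 0 0 -1" --pt "0 0 0 -1" --pt "0 0 0 -1" --pt "0 0 0 0"

```text
clock: 17.25
tcp_pos: [527.5, 116.5, 407.5]
ee_rot: [[-0.011, -0.772, 0.635], [-0.054, 0.635, 0.771], [-0.998, -0.026, -0.049]]
wrist_force: [-1.0, 0.6, 1.1]
opening: 85.6
```

```bash
cat >> g.py <<'E'
AX=np.array([571.8,143.7])
def kn(z,back=0):
    return to(np.array([AX[0],AX[1],z]),back)
E
python3 st.py; python3 -c "
from g import *
kn(112,60)"
```

```text
[[-0.0112 -0.7724  0.6351]
 [-0.0542  0.6347  0.7709]
 [-0.9985 -0.0258 -0.0489]] [527.5308 116.4656 407.5457] [ 0.1271  0.0727  1.3811 -0.0528  1.7055 -2.3327] 17.25 [-0.9997  0.5675  1.0982] 85.57732742039583
lean deg 3.1706178953559987 yaw y 140.58936499121776 r 540.234182273348 az 12.449764448864347
tcp [574.202 155.346 326.671] inc mm [78.123 -9.285 63.57 ] units [ 1.562 -0.186  1.271] n 2.0229341643212226
```

Request:
play_rows --pt "0.4 -0.06 0.45 0.1" --pt "0.6 -0.06 0.45 0" --pt "0.6 -0.06 0.4 0" --pt "0 0 0 0"

```text
clock: 17.65
tcp_pos: [574.6, 154.6, 331.0]
ee_rot: [[0.004, -0.757, 0.654], [-0.053, 0.653, 0.756], [-0.999, -0.037, -0.037]]
wrist_force: [-0.8, -0.4, -0.7]
opening: 85.3
```

```bash
python3 st.py; python3 -c "
from g import *
kn(112,0)
snap('wrist','w8')"; python3 k.py w8
```

```text
[[ 0.0037 -0.7567  0.6537]
 [-0.0527  0.6527  0.7558]
 [-0.9986 -0.0373 -0.0375]] [574.6405 154.5907 330.9665] [ 0.181   0.2153  1.3723 -0.0526  1.5599 -2.2475] 17.65 [-0.8217 -0.4465 -0.6771] 85.31109699584105
lean deg 3.0300514846344426 yaw y 139.2237170486944 r 595.07141466969 az 15.057316468721835
tcp [571.228 151.873 266.783] inc mm [64.224  3.2   -1.878] units [ 1.284  0.064 -0.038] n 1.2866248407522753
knob n 1710 z 119.57377570642667 rect ((573.1092529296875, 144.98727416992188), (52.17900848388672, 14.954133033752441), 48.74220275878906) pca ang 49.370551298570234 mid [573.1 145. ] len 52.17722033423106
white n 2 [580.9 165. ]
dark 180 [242.1 257.9] [624.7 148. ] ((626.466552734375, 148.19662475585938), (29.0986270904541, 5.099006175994873), 5.104129791259766)
box ((571.9623413085938, 143.25001525878906), (149.74024963378906, 159.2629852294922), 5.432878017425537)
ring 571.8632202148438 143.56243896484375 35.50853729248047
```

View pics/w8.png

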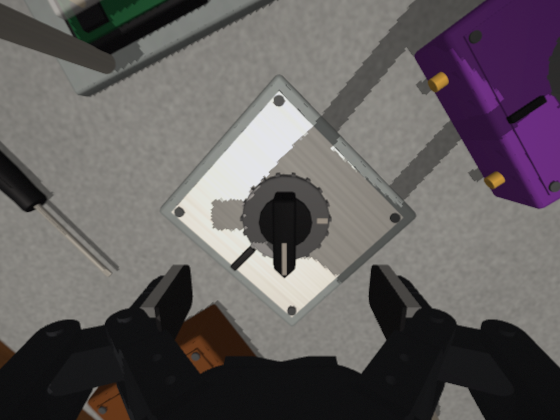

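Request:
play_rows --pt "0.5 0.02 0 0" --pt "0.5 0.02 0 0" --pt "0.4 0.02 0 0" --pt "0.05 0 0 0"

```text
clock: 18.1
tcp_pos: [572.9, 150.0, 272.2]
ee_rot: [[0.025, -0.751, 0.66], [-0.051, 0.658, 0.751], [-0.998, -0.053, -0.022]]
wrist_force: [-0.3, 0.5, 0.5]
opening: 85.6
```

```bash
python3 st.py; python3 -c "
from g import *
kn(112,0)"
```

```text
[[ 0.0252 -0.7513  0.6595]
 [-0.0515  0.6579  0.7514]
 [-0.9984 -0.0529 -0.0221]] [572.887  149.9888 272.1686] [ 0.1745  0.2375  1.4654 -0.0557  1.423  -2.2395] 18.1 [-0.3374  0.5301  0.5319] 85.62952737340056
lean deg 3.285943304619663 yaw y 138.79187205533188 r 592.1960362010466 az 14.671429424647666
tcp [567.89  151.678 266.745] inc mm [ 5.202  5.152 -1.906] units [ 0.104  0.103 -0.038] n 0.15130440929277605
```

Request:
play_rows --pt "0.12 0.1 -0.04 -0.12" --pt "0.03 0 0 0"

```text
clock: 18.3
tcp_pos: [567.8, 150.7, 268.7]
ee_rot: [[0.031, -0.758, 0.651], [-0.051, 0.65, 0.759], [-0.998, -0.057, -0.018]]
wrist_force: [0.2, 0.7, 0.6]
opening: 85.5
```

```bash
python3 st.py; python3 -c "
from g import *
kn(112,0)"
```

```text
[[ 0.0313 -0.7581  0.6514]
 [-0.0508  0.6496  0.7586]
 [-0.9982 -0.0568 -0.0182]] [567.8489 150.7468 268.6879] [ 0.1774  0.2283  1.4839 -0.0563  1.4078 -2.2467] 18.3 [0.2167 0.7059 0.5987] 85.45577051301956
lean deg 3.418500018636573 yaw y 139.40731757273642 r 587.5176312151481 az 14.86738306667971
tcp [566.954 151.57  266.724] inc mm [1.89  1.325 0.077] units [0.038 0.026 0.002] n 0.04619377392162972
```

Request:
play_rows --pt "0.05 0.02 0 0" --pt "0.03 0 0 0" --pt "0.03 0 0 0" --pt "0.03 0 0 0" --pt "0.03 0 0 0" --pt "0.03 0 0 0" --pt "0.02 0 0 0" --gripper 1

```text
clock: 19.0
tcp_pos: [567.3, 152.0, 265.6]
ee_rot: [[0.036, -0.757, 0.652], [-0.046, 0.651, 0.758], [-0.998, -0.057, -0.011]]
wrist_force: [-1.3, -1.0, 2.9]
opening: 14.1
```

```bash
python3 st.py; python3 -c "
from g import *
kn(112,0)
snap('wrist','w9')"
```

```text
[[ 0.0355 -0.7573  0.6522]
 [-0.0456  0.6507  0.758 ]
 [-0.9983 -0.0567 -0.0114]] [567.3299 151.9682 265.5795] [ 0.1785  0.2285  1.4901 -0.052   1.3963 -2.2446] 19.0 [-1.3299 -1.0164  2.8821] 14.088892234414716
lean deg 3.3157745866499124 yaw y 139.33009487318805 r 587.3308403824627 az 14.995535282293423
tcp [566.293 150.775 266.741] inc mm [-1.141 -0.058 -1.594] units [-0.023 -0.001 -0.032] n 0.039227896685033806
```

View pics/w9.png

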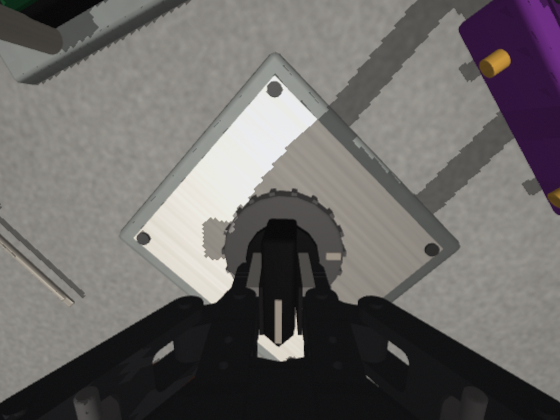

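Request:
play_rows --pt "0.02 0 -0.02 0.6" --pt "0.02 0 0 0.6" --pt "0.02 0 0 0.6" --pt "0.02 0 0 0.6" --pt "0.02 0 0 0.6"

```text
clock: 19.55
tcp_pos: [567.5, 150.8, 265.5]
ee_rot: [[0.037, -0.52, 0.854], [-0.043, 0.853, 0.521], [-0.998, -0.056, 0.009]]
wrist_force: [-0.9, -1.2, 6.1]
opening: 14.2
```

```bash
python3 st.py; python3 -c "
from g import *
kn(112,0)"
```

```text
[[ 0.037  -0.5196  0.8536]
 [-0.043   0.8525  0.5209]
 [-0.9984 -0.0559  0.0092]] [567.4954 150.8426 265.542 ] [ 0.1759  0.2275  1.4913 -0.0496  1.394  -1.9345] 19.55 [-0.9405 -1.1932  6.1326] 14.179032605493612
lean deg 3.248959989197914 yaw y 121.36330109139432 r 587.2005549158974 az 14.885270034366945
tcp [566.072 150.36  266.751] inc mm [-1.239  0.261 -1.455] units [-0.025  0.005 -0.029] n 0.03856907992912566
```

Request:
play_rows --pt "0 0 -0.02 0.6" --pt "0.01 0 0 0.6" --pt "0.01 0 0 0.6" --pt "0.01 0 0 0.6" --pt "0.01 0 0 0.6" --pt "0.01 0 0 0.6" --pt "0.01 0 0 0.5" --pt "0 0 0 0"

```text
clock: 20.35
tcp_pos: [568.1, 149.3, 265.6]
ee_rot: [[0.037, -0.116, 0.993], [-0.039, 0.992, 0.117], [-0.999, -0.043, 0.032]]
wrist_force: [0.3, -1.2, 0.8]
opening: 14.3
```

```bash
python3 st.py; python3 -c "
from g import *
kn(112,0)
snap('wrist','w10')"
```

```text
[[ 0.0372 -0.1157  0.9926]
 [-0.039   0.9924  0.1171]
 [-0.9985 -0.043   0.0324]] [568.1112 149.3151 265.6241] [ 0.1721  0.2274  1.4912 -0.0455  1.3931 -1.508 ] 20.35 [ 0.3277 -1.1764  0.8055] 14.25075202666657
lean deg 3.087646965765896 yaw y 96.64778018794102 r 587.4055484233774 az 14.725844142345233
tcp [566.038 149.742 266.775] inc mm [-1.243  0.614 -1.971] units [-0.025  0.012 -0.039] n 0.04818458547470339
```

View pics/w10.png

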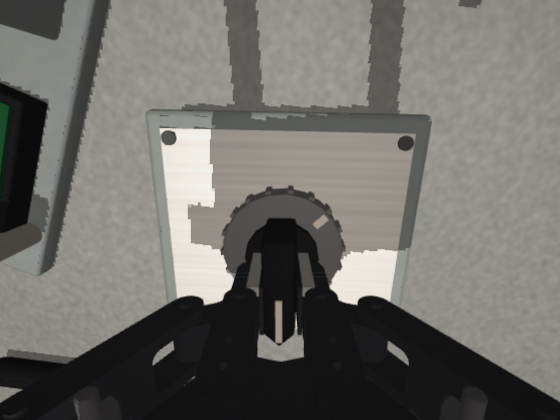

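Request:
play_rows --pt "0 0 0 0.22" --pt "0 0 0 0"

```text
clock: 20.6
tcp_pos: [568.2, 149.2, 265.6]
ee_rot: [[0.037, -0.094, 0.995], [-0.039, 0.995, 0.095], [-0.999, -0.042, 0.033]]
wrist_force: [-0.5, -1.6, 3.0]
opening: 13.8
```

```bash
python3 st.py
```

```text
[[ 0.0369 -0.0939  0.9949]
 [-0.0387  0.9947  0.0953]
 [-0.9986 -0.042   0.0331]] [568.1874 149.1978 265.6453] [ 0.1718  0.2276  1.491  -0.0451  1.3934 -1.4865] 20.6 [-0.4991 -1.6172  2.9863] 13.790056497503443
lean deg 3.064122015685477 yaw y 95.39373734257258 r 587.449509138054 az 14.712889969896043
```

Request:
play_rows --pt "0 0 0 0" --pt "0 0 0 0" --pt "0 0 0 0" --pt "0 0 0 0" --pt "0 0 0 0" --gripper 0

```text
clock: 21.1
tcp_pos: [568.1, 149.6, 263.8]
ee_rot: [[0.037, -0.096, 0.995], [-0.041, 0.994, 0.098], [-0.999, -0.044, 0.033]]
wrist_force: [0.7, 0.6, 0.7]
opening: 84.6
```

Request:
play_rows --pt "-0.4 0 0 0" --pt "-0.6 0 0 0" --pt "-0.6 0 -0.1 0" --pt "0 0 0 0"

```text
clock: 21.5
tcp_pos: [559.8, 152.6, 343.8]
ee_rot: [[0.032, -0.097, 0.995], [-0.041, 0.994, 0.098], [-0.999, -0.044, 0.028]]
wrist_force: [0.8, -0.8, 1.1]
opening: 85.8
```

```bash
python3 st.py; python3 -c "
from g import *
snap('wrist','w11');snap('side','s11')"; python3 k.py w11; python3 - <<'E'
import cv2
s=cv2.imread('pics/s11.png')
cv2.imwrite('pics/s11z.png',cv2.resize(s[160:350,200:410],None,fx=3.4,fy=3,interpolation=cv2.INTER_CUBIC))
E
```

```text
[[ 0.0323 -0.097   0.9948]
 [-0.0415  0.9943  0.0983]
 [-0.9986 -0.0445  0.0281]] [559.7753 152.5586 343.8361] [ 0.1806  0.1667  1.4034 -0.0467  1.5472 -1.4876] 21.5 [ 0.832  -0.7944  1.0849] 85.787112599657
lean deg 3.015040228278053 yaw y 95.57294685426078 r 580.1917940797497 az 15.244884011611031
knob n 1458 z 119.62671845610343 rect ((574.0596313476562, 144.14515686035156), (53.037818908691406, 15.022416114807129), 5.871481418609619) pca ang 5.258215450179304 mid [574.1 144.1] len 53.0675615322569
white n 75 [590.3 145.4]
dark 42 [281.8 277.9] [632.2 149.6] ((631.7566528320312, 149.29942321777344), (8.99820613861084, 4.692031383514404), 5.556265830993652)
box ((571.948486328125, 143.7303009033203), (149.8957977294922, 159.6393280029297), 5.504512786865234)
ring 572.0081176757812 143.47531127929688 35.79439163208008
```

View pics/w11.png

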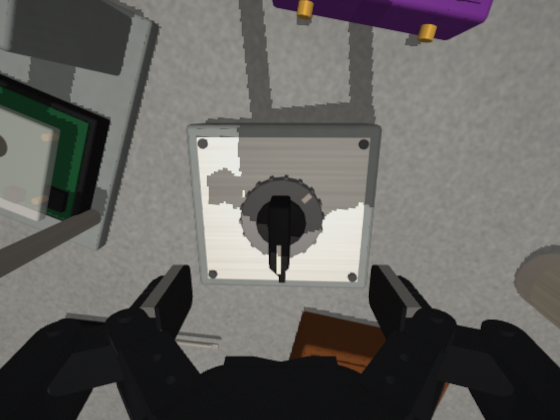

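View pics/s11z.png

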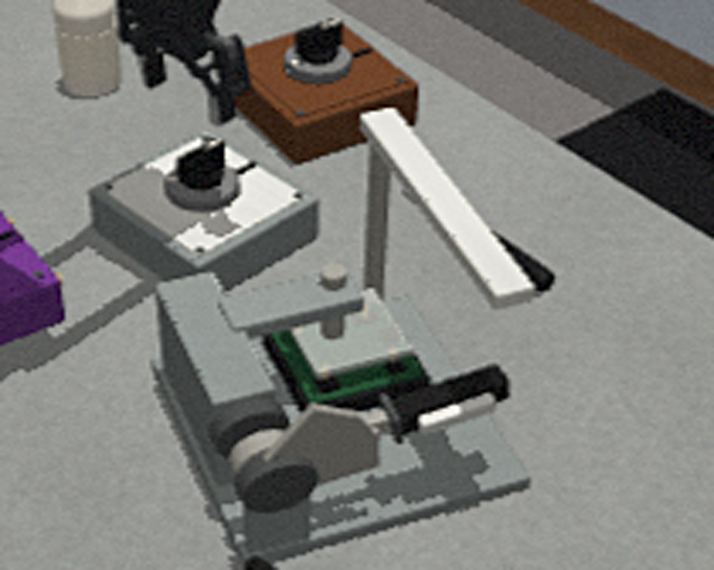

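```bash
python3 - <<'E'
from m import *
for n,p in (('w8',(322,220)),('w9',(333,256)),('w11',(307,198))):
    m=cloud(n)[1]; x=wz(m,*p,79); print(n,x,np.degrees(np.arctan2(x[1]-143.7,x[0]-571.8)))
env.hand_in()
E
```

```text
w8 [551.  162.1  79. ] 138.566990728861
w9 [551.2 162.6  79. ] 137.36436510371144
w11 [551.1 162.3  79. ] 138.04529293595473
the job is handed in; nothing more can be done
```

The fixture is closed and locked, and the inner knob now points at the rib. I handed the job in at about 21.6 s, with the gripper open and clear above the box. `env.hand_in()` reports no verdict.

**Lever:** I pinched the grip with the button held in and swung the lever to its bottom stop. After I let go, it measured 7.0° above level, and the button face stood about 21.5 mm from the lever's centre plane, meaning fully out. The last side view shows it the same.

**Knob:** I turned it about 44° clockwise. The nose measures 5.3–5.9° in world yaw, against 5.5° for the box, so it is on the rib to within about 0.5°.

**Ring:** The white tick stayed at about (551, 162) mm before and after.

**Other items:** I never went near the handset, bottle, mug or screwdriver, but I took no final measurement of their positions.

**Things to know:**
- **Force peak:** The wrist force reached about 100 N for a moment when the lever met its stop (the limit is 120 N). I backed off straight away.
- **Gripper lean:** The moves cannot tilt the tool directly. I got the 31° lean by pushing against the arm's reach limit, and took it back to about 3° the same way before turning the knob.
- **Opening reading:** With the grip and pressed button between the pads it read about 23 mm instead of the expected 26 mm. It also read about 1 mm low on the knob. The picture showed the button in, and the lever moved freely.

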